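# Wind the centrifuge lid open with the emergency crank

## Robot

A 7-joint arm with a two-finger parallel gripper is mounted at the origin on a cart in front of the work surface, level with it; the furniture and walls round the work are solid. World frame = base frame: x ahead of the robot, y to its left, z up, the work surface at z = 0. Lengths are in m, angles in rad, forces in N, time in s.
With the tool pointing down it reaches from about 0.4 to 0.85 m from the base axis. Payload 4.5 kg.
Tool frame: the origin (TCP) lies where the fingers leave the gripper's body, on its centre line; the fingertips stand 64 mm ahead of it and the grasp point (between the pads) lies 45 mm ahead of it; z points along the fingers, y is the direction in which the jaws open and shut (so a half turn about z gives the same grasp; the last joint's range is limited). The gripper opens to 88 mm and grips with 3 to 60 N. Pads are 18 mm wide; open, the fingers measure 123 mm over their backs; the gripper's body (75 mm by 187 mm) begins 45 mm behind the grasp point.
Start: joints at [-1.121, 0.689, -0.195, 1.565, 0.157, 0.902, -0.215], TCP at [0.252, 0.572, 0.303] pointing down, gripper open.
Joint ranges: [-3.01, 3.01], [-0.46, 2.08], [-1.47, 1.51], [0.13, 2.56], [-1, 4.14], [0.04, 2.09], [-2.66, 2.66]. Speed limits (rad/s): [2.57, 2.57, 3.14, 3.14, 3.14, 3.14, 3.14].

## Interface

Orientations are given as a unit quaternion [x, y, z, w].
In Python, from plant import monitor, snapshot, workorder, finder gives the robot as it stands.
- The arm moves only by the tool carry_out, never from a script. Its argument "motion" is one flat list of numbers, 6 for each row, row after row: the shift along the tool's x, y, z in cm, then the turn, a rotation vector about the tool's x, y, z in rad. In form: [x, y, z, rx, ry, rz, x, y, z, rx, ry, rz, ...]. A call has 1 to 8 rows; each row shifts and turns the commanded pose from where the row before left it, along the tool's axes as they then stand; what a row does not reach is not made up. A row lasts 1/8 s, in which the tool goes at most 62.5 mm and 10.7 degrees, less where a joint would pass 70% of its speed; a pose out of reach is approached as far as the arm can. A call with a gripper value outside its range is refused whole. "hand" is the finger opening in cm, from 0 to 8.81, set as the call begins (left out, the last holds). The fingers move at their own pace and stop on an object; "grip_force" is the grip in N (left out, the last holds). Time passes only in rows, so rows that do not move let the fingers close. It gives the time, the measured TCP pose, the force and the opening at its end, in the units of the state.
- monitor.get_state(): the state, without advancing time (a new reading comes with each control period).
- snapshot(name): name is "scene" or "top"; returns a dict with "frame" (480x640x3 uint8, red, green, blue), "range_z" (480x640 float32, m along the optical axis (not along the pixel's ray), 0 where there is no reading), "fx", "fy", "cx", "cy" (pixels), "D" ([k1, k2, p1, p2, k3] as OpenCV has them; the pictures are not rectified), "rvec" (rotation vector, rad) and "tvec" (3), from world to camera coordinates, as OpenCV has them. Camera axes: x right, y down, z forward; pixel columns grow to the right and rows downward; lengths in m; the calibration is good to about 2 mm. A picture is of the moment at which its call begins.
- workorder.finish_job(): hands the job in, once; it reports no verdict.
Trained networks look in a picture, given as the dict that the camera call returned (one of the last four; its "shot" number tells which), for a name from the list of things; names that differ only in an ending like _2 or _b are one class to them, and where a whole thing is asked for, a point or a joint stands for the part that bears it (a point fixed in the world has none). Each returns a list of dicts, best first, with "p" (0 to 1); they miss things now and then, are a little off and sometimes report something else, mostly with a low value. They report only what shows in the picture. A call takes as long as a camera call. They do not tell look-alikes from the thing itself.
- finder.masks_of(picture, thing): "pixels" (480x640 bool, what is visible of it) and "extent" ([left, top, right, bottom] in pixels, round what is visible of it).
The state is a dict: "clock": time; "q": joint angles; "qd": joint speeds; "joint_torque": joint torques, N m; "tool_pos": TCP position; "eef_rot": TCP orientation; "contact_force": force on the tool from outside, world axes, zero at the start; "moment": the same for the moment, N m; "opening": opening from 0.0 (shut) to 1.0 (fully open).
Only numpy, scipy, OpenCV 4.12 (cv2) and the standard library are available. Lean on these libraries where they do the work, as an engineer would, in place of code of your own. Each camera call takes 0.05 s, during which the arm holds its last target. There are 200 camera calls.

## Task

The power is off and the bench centrifuge is shut. Take the loose crank from its holder, lower it into the round well in the centrifuge's front deck, feel gently for the hidden square socket until the crank drops fully home, then turn it clockwise (seen from above) until the lid stands open by at least 8 degrees. Never push or twist hard on the mechanism, leave the things around undisturbed, and let go with the crank standing fully home in the well.

Things in the scene. Friction and masses are not known exactly. Their poses are not given: they have to be found in the camera images.
- centrifuge: Fixed bench centrifuge, white and grey, 306 mm deep (x), 200 mm wide (y). Origin: on the table under the axis of the winding well. A flat grey front deck, top 70 mm above the table, reaches 58 mm either side of the well in x; behind it (+x) the drum under a grey lid whose top is 109 mm above the table when shut.
- well_mouth (a point): Centre of the mouth of the round vertical well, in the plane of the deck, 70 mm above the table; z up. Bore 30.6 mm wide with a 5 mm chamfer at the mouth, 34 mm deep. Below it, 35 to 51 mm under the deck, a turning drive has a square socket 21 mm wide, whose angle is hidden and differs each time. A crank out of step with it stops 35 to 39 mm down.
- socket_floor (a point): Fixed point on the well's axis at the floor of the square socket, 51 mm under the deck: where the crank's foot rests when fully home. The drive turns only clockwise (from above), 1.5 rad from its rear stop (start) to its front stop, resists with about 0.05 N m and stays where left. Play of the crank in the socket: about 3 degrees either way.
- lid_front (a point): Middle of the lid's front edge. A crank pressed on the drive out of step may drag it along clockwise; turned counter-clockwise, the drive stands against its rear stop, the crank slides over it and drops in within 90 degrees. The crank must not bear on the machine with more than 50 N, all contacts added up (as by a press of 50 N or a twist of about 0.4 N m); 3 to 8 N of press is plenty.
- lid (a joint): Opening of the lid in rad, hinged at its rear edge: 0 (shut) at the start, 0.18 with the drive at its front stop, which must not be forced. The drive alone moves it, 0.12 rad of lid for each rad of clockwise turning, so 1.2 rad after the play is taken up give the wanted 8 degrees (0.14 rad). It stays where the drive leaves it.
- crank_hub (a point): Centre of the black grip hub of the loose crank, 96 mm above its foot; z up along the shaft, x along the crank arm. The hub is 26 mm (x) by 22 mm (y) by 40 mm (z): grip it across the 22 mm, from above. The flat arm, 12 mm wide, leaves it along +x to 62 mm from the axis and carries an upright knob 16 mm thick, no higher than the hub. 0.11 to 0.18 kg.
- crank_tip (a point): Centre of the crank's foot, on the shaft's axis. Shaft: steel, 20 mm thick, 76 mm from foot to hub; its lowest 22 mm are a square, 20 mm wide, 28.3 mm over corners, bevelled over the last 4 mm to 15 mm wide; one pair of its flats is parallel to the crank's x. Start: upright in the holder, foot 10 mm above the table. Fully home in the well the hub centre is 45 mm above the deck.
- crank: The crank; origin at the centre of its foot, axes as for crank_hub.
- crank_holder: Fixed grey block 64 x 64 x 60 mm with a round hole 30 mm wide and 50 mm deep in which the crank stands loosely, to the left or right of the centrifuge. Origin: centre of its underside.
- swabs_mid (a point): Bystander: centre of a loose stack of white gauze swabs, 46 x 60 x 28 mm.
- cup_mid (a point): Bystander: centre of a loose pale steel cup, 66 mm wide, 42 mm high.
- bottle_mid (a point): Bystander: centre of a loose small white bottle, 30 mm wide, 55 mm high.
Mind the look-alikes: they are no part of the job. Of the things shaped like the crank, the bare steel one is meant.

How it is judged:
By the outcome, as a careful person would: the job done as asked, in the order asked, and still so for the second after the job is handed in, with the robot touching nothing.
It also fails if it takes over 64 s, if anything falls off the work surface, if the arm or the gripper's body presses on something with over 40 N, if the wrist force passes 120 N, or if a joint passes its speed limit or range.

## Working session

There is one attempt and no reset: what is moved stays moved. The work goes in short steps, Python scripts to look and compute and a tool call to move; the robot and the scene stay as the last step left them, time stands still between calls to the robot, and variables do not carry over. Pictures are saved under pics/ and viewed, about 8 in all and at most 12, crops included, and the job is handed in when it is done.

Besides the shell and the picture viewer there is one more tool, called as a command line: name --argument value ..., lists and objects as JSON in quotes. carry_out: Moves the arm, as the interface text tells. Its arguments: {"type":"object","properties":{"motion":{"type":"array"},"hand":{"type":"number"},"grip_force":{"type":"number"}},"required":["motion"]}

```bash
ls; mkdir -p pics; cat > h.py <<'E'
import numpy as np,cv2
from scipy.spatial.transform import Rotation as R
from plant import monitor,snapshot,workorder,finder
def cloud(s,m=None):
    z=s["range_z"]; m=(z>0) if m is None else (m&(z>0))
    v,u=np.nonzero(m)
    K=np.array([[s["fx"],0,s["cx"]],[0,s["fy"],s["cy"]],[0,0,1.]])
    n=cv2.undistortPoints(np.stack([u,v],1).astype(float)[:,None],K,np.array(s["D"],float))[:,0]
    d=z[v,u][:,None]; P=np.hstack([n*d,d])
    r=cv2.Rodrigues(np.array(s["rvec"],float))[0]
    return (P-np.array(s["tvec"]).ravel())@r,u,v
def proj(s,p):
    K=np.array([[s["fx"],0,s["cx"]],[0,s["fy"],s["cy"]],[0,0,1.]])
    return cv2.projectPoints(np.atleast_2d(p).astype(float),np.array(s["rvec"],float),np.array(s["tvec"],float),K,np.array(s["D"],float))[0][:,0]
def save(s,n): cv2.imwrite("pics/"+n,s["frame"][:,:,::-1])
E
python3 - <<'E'
from h import *
st=monitor.get_state();print({k:np.round(v,3) for k,v in st.items()})
for c in("scene","top"):
    s=snapshot(c);save(s,c+"0.png");print(c,s["shot"])
    for t in("crank","crank_holder","centrifuge","lid_front","swabs_mid","cup_mid","bottle_mid"):
        for d in finder.masks_of(s,t)[:4]:
            P,_,_=cloud(s,d["pixels"])
            if len(P): print(t,round(d["p"],2),np.round(d["extent"]),len(P),"med",np.round(np.median(P,0),3),"lo",np.round(np.percentile(P,2,0),3),"hi",np.round(np.percentile(P,98,0),3))
E
```

```text
pics
{'clock': np.float64(0.0), 'q': array([-1.121,  0.69 , -0.195,  1.566,  0.157,  0.902, -0.215]), 'qd': array([ 0.001,  0.002,  0.001,  0.001, -0.001,  0.001,  0.001]), 'joint_torque': array([ 0.0000e+00, -5.2758e+01, -1.2660e+00, -1.5343e+01, -5.3000e-02,
        7.0000e-03,  0.0000e+00]), 'tool_pos': array([0.252, 0.571, 0.302]), 'eef_rot': array([ 0.206,  0.978, -0.001, -0.   ]), 'contact_force': array([-0.28 ,  0.418, -0.892]), 'moment': array([-0.012,  0.023,  0.017]), 'opening': np.float64(0.999)}
scene 1
crank 0.82 [321. 333. 357. 366.] 476 med [ 0.44  -0.272  0.112] lo [ 0.425 -0.283  0.056] hi [ 0.495 -0.253  0.129]
crank 0.61 [346. 289. 370. 323.] 532 med [ 0.555 -0.188  0.092] lo [ 0.549 -0.24   0.006] hi [ 0.569 -0.17   0.118]
crank_holder 0.92 [308. 348. 353. 392.] 1115 med [ 0.424 -0.281  0.055] lo [ 0.402 -0.3    0.002] hi [ 0.473 -0.237  0.063]
centrifuge 0.61 [241. 194. 387. 319.] 10339 med [ 0.558 -0.017  0.073] lo [ 0.424 -0.097  0.016] hi [0.724 0.104 0.114]
lid_front 0.92 [279. 188. 379. 265.] 3893 med [0.628 0.013 0.11 ] lo [ 0.547 -0.07   0.104] hi [0.719 0
[... 811 characters left out ...]
5]
crank_holder 0.76 [405. 295. 446. 327.] 651 med [ 0.428 -0.247  0.059] lo [ 0.401 -0.297 -0.001] hi [ 0.468 -0.225  0.066]
centrifuge 0.9 [263. 185. 361. 326.] 10590 med [0.57  0.019 0.105] lo [ 0.428 -0.085  0.019] hi [0.725 0.119 0.114]
lid_front 0.58 [266. 189. 354. 272.] 5419 med [0.629 0.026 0.11 ] lo [ 0.546 -0.064  0.104] hi [0.715 0.115 0.115]
swabs_mid 0.83 [204. 296. 232. 324.] 496 med [0.447 0.258 0.027] lo [ 0.422  0.226 -0.   ] hi [0.475 0.292 0.032]
cup_mid 0.87 [203. 220. 224. 250.] 279 med [0.651 0.288 0.023] lo [0.607 0.244 0.   ] hi [0.666 0.304 0.043]
bottle_mid 0.63 [418. 224. 432. 236.] 149 med [ 0.643 -0.272  0.049] lo [ 0.634 -0.287  0.008] hi [ 0.659 -0.261  0.058]
```

View pics/scene0.png

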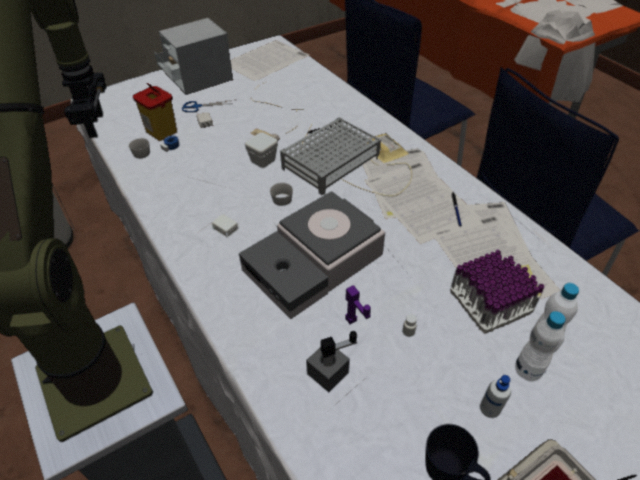

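View pics/top0.png

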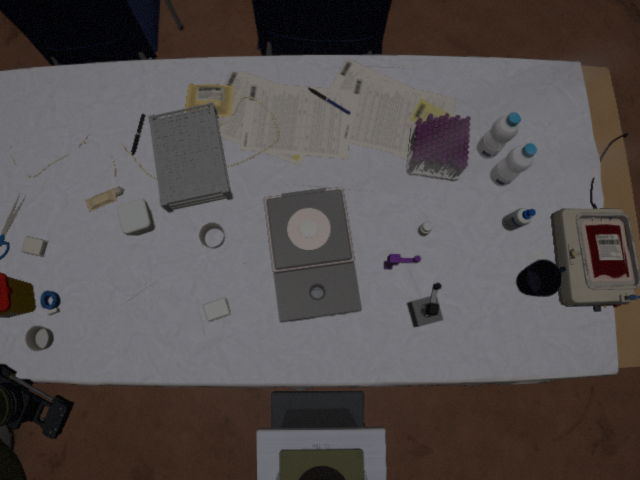

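Scene shows the bare crank (black hub, about (328,347)) in the holder, with a purple look-alike at (352,300). In the top view the hub is at (431,308), the knob at (436,287) and the well at (317,291). Next I'll measure the hub, arm and well precisely.

```bash
python3 - <<'E'
from h import *
def onplane(s,uv,z):
    K=np.array([[s["fx"],0,s["cx"]],[0,s["fy"],s["cy"]],[0,0,1.]])
    n=cv2.undistortPoints(np.array(uv,float).reshape(-1,1,2),K,np.array(s["D"],float))[:,0]
    r=cv2.Rodrigues(np.array(s["rvec"],float))[0]; C=-r.T@np.array(s["tvec"]).ravel()
    d=np.hstack([n,np.ones((len(n),1))])@r
    return C+d*((z-C[2])/d[:,2])[:,None]
ims=[]
for c,w,hb in(("scene",(282,265),(335,350)),("top",(317,291),(432,300))):
    s=snapshot(c); P,u,v=cloud(s)
    m=(abs(P[:,0]-.45)<.07)&(abs(P[:,1]+.27)<.06)
    for lo,hi in((.116,.14),(.066,.116),(.05,.066)):
        k=m&(P[:,2]>lo)&(P[:,2]<hi); Q=P[k]
        if len(Q): print(c,lo,len(Q),np.round(Q.mean(0),4),np.round(Q.min(0),3),np.round(Q.max(0),3))
    k=m&(P[:,2]>.1); print("pts>.1\n",np.round(P[k][::6],3).tolist())
    # well: dark blob
    g=cv2.cvtColor(s["frame"],cv2.COLOR_RGB2GRAY); x,y=w
    sub=g[y-14:y+14,x-14:x+14]
    D=(abs(P[:,2]-.07)<.004)&(P[:,0]>.42)&(P[:,0]<.545)&(abs(P[:,1])<.13)
    print("deck",np.round(P[D].mean(0),4)); 
    rc=cv2.minAreaRect(P[D][:,:2].astype(np.float32)); print("deck rect",rc)
    L=(abs(P[:,2]-.109)<.006)&(P[:,0]>.52)&(P[:,0]<.75)&(abs(P[:,1])<.15)
    print("lid rect",cv2.minAreaRect(P[L][:,:2].astype(np.float32)))
    print(sub)
    a=cv2.resize(s["frame"][y-25:y+25,x-25:x+25],None,fx=8,fy=8,interpolation=cv2.INTER_CUBIC); x,y=hb
    b=cv2.resize(s["frame"][y-25:y+25,x-25:x+25],None,fx=8,fy=8,interpolation=cv2.INTER_CUBIC)
    ims.append(np.hstack([a,b]))
cv2.imwrite("pics/crops.png",cv2.resize(np.vstack(ims),(600,600))[:,:,::-1])
E
```

```text
scene 0.116 213 [ 0.4518 -0.2684  0.1243] [ 0.424 -0.283  0.116] [ 0.499 -0.25   0.13 ]
scene 0.066 292 [ 0.4536 -0.2723  0.0987] [ 0.424 -0.283  0.066] [ 0.496 -0.252  0.116]
scene 0.05 685 [ 0.4335 -0.2706  0.0587] [ 0.4   -0.301  0.05 ] [ 0.478 -0.231  0.066]
pts>.1
 [[0.493, -0.267, 0.124], [0.49, -0.271, 0.126], [0.487, -0.271, 0.126], [0.497, -0.279, 0.127], [0.492, -0.278, 0.127], [0.488, -0.278, 0.127], [0.485, -0.275, 0.122], [0.494, -0.283, 0.125], [0.485, -0.272, 0.114], [0.491, -0.283, 0.124], [0.446, -0.258, 0.126], [0.485, -0.278, 0.119], [0.432, -0.253, 0.128], [0.443, -0.258, 0.125], [0.486, -0.268, 0.101], [0.489, -0.283, 0.118], [0.433, -0.255, 0.126], [0.444, -0.261, 0.124], [0.48, -0.269, 0.104], [0.486, -0.28, 0.113], [0.429, -0.255, 0.126], [0.439, -0.261, 0.124], [0.449, -0.267, 0.124], [0.479, -0.27, 0.103], [0.487, -0.28, 0.109], [0.428, -0.256, 0.124], [0.437, -0.263, 0.126], [0.449, -0.268, 0.122], [0.473, -0.268, 0.102], [0.485, -0.276, 0.101], [0.428, -0.256, 0.12], [0.436, -0.265, 0.125], [0.446, -0.272, 0.127], [0.465, -0.268, 0.105], [0.48, -0.276, 0.1
[... 6855 characters left out ...]
0 70 70 72 67 55 53 61 73 77 81 79 78 77 67 56 54 61 67 70 70
  72 72 72 70]
 [73 70 68 73 72 72 71 71 65 57 52 52 58 63 64 63 60 52 55 60 70 70 70 70
  70 72 72 69]
 [70 72 70 69 71 71 70 71 66 68 62 54 55 54 55 53 55 56 60 68 70 71 70 70
  73 69 71 71]
 [72 72 72 72 72 72 69 72 72 71 70 69 67 64 62 64 66 70 69 73 70 70 70 71
  70 70 69 71]
 [72 71 70 70 72 71 71 70 71 71 71 71 73 70 68 72 69 69 69 71 71 70 71 70
  70 70 71 70]
 [71 71 71 73 72 72 70 71 71 68 71 70 71 72 70 70 72 71 69 70 70 71 68 69
  70 70 71 68]
 [69 69 71 73 71 70 71 71 69 71 69 72 72 70 69 69 72 70 71 69 71 71 71 71
  71 71 72 70]
 [72 71 71 71 72 71 73 69 72 68 71 69 71 71 69 70 70 72 68 69 70 71 70 71
  69 69 71 68]]
```

View pics/crops.png

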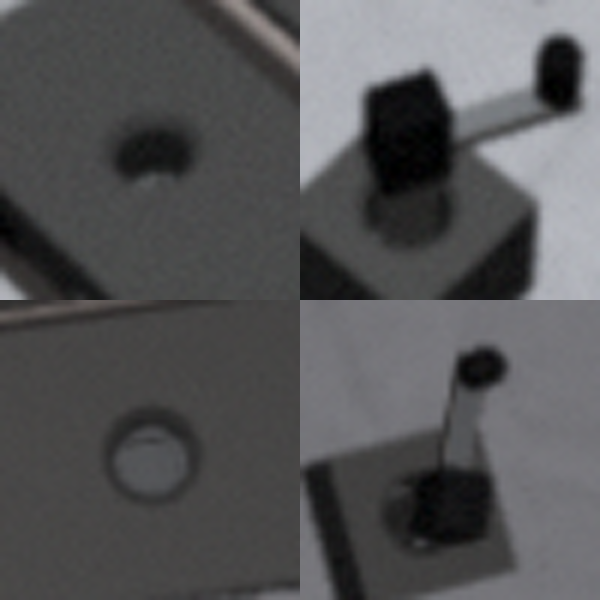

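The crops show the well's outer rim centred at about (317,291.3) in the top view, and the crank arm pointing slightly right of +x. I'll refine these numbers and plan the approach.

```bash
cat >> h.py <<'E'
def onplane(s,uv,z):
    K=np.array([[s["fx"],0,s["cx"]],[0,s["fy"],s["cy"]],[0,0,1.]])
    n=cv2.undistortPoints(np.array(uv,float).reshape(-1,1,2),K,np.array(s["D"],float))[:,0]
    r=cv2.Rodrigues(np.array(s["rvec"],float))[0]; C=-r.T@np.array(s["tvec"]).ravel()
    d=np.hstack([n,np.ones((len(n),1))])@r
    return C+d*((z-C[2])/d[:,2])[:,None]
def st(): return monitor.get_state()
def yaw(s): 
    x=R.from_quat(s["eef_rot"]).as_matrix()[:,0]; return np.degrees(np.arctan2(x[1],x[0]))
def need(x,y,z,yw):
    "shift in tool axes (cm) to world target, and rotation vector that would make tool down with x at yaw yw"
    s=st(); r=R.from_quat(s["eef_rot"]); d=np.array([x,y,z])-s["tool_pos"]
    a=np.radians(yw); X=np.array([np.cos(a),np.sin(a),0]); Z=np.array([0,0,-1.]); T=R.from_matrix(np.stack([X,np.cross(Z,X),Z],1))
    print("t",np.round(s["clock"],2),"tcp",np.round(s["tool_pos"],4),"yaw",round(yaw(s),1),"tilt",np.round(r.as_matrix()[:2,2],4),"q",np.round(s["q"],2),"F",np.round(s["contact_force"],1),"M",np.round(s["moment"],2),"open",round(float(s["opening"])*88.1,1))
    print(" shift cm (tool)",np.round(r.inv().apply(d)*100,2),"rotvec",np.round((r.inv()*T).as_rotvec(),3))
E
python3 - <<'E'
from h import *
need(.438,-.264,.25,-12)
A=[]
for c in("scene","top"):
    s=snapshot(c); P,u,v=cloud(s)
    H=P[(abs(P[:,0]-.437)<.02)&(abs(P[:,1]+.262)<.025)&(P[:,2]>.122)]
    Kn=P[(abs(P[:,0]-.49)<.014)&(abs(P[:,1]+.272)<.02)&(P[:,2]>.122)]
    arm=P[(P[:,0]>.455)&(P[:,0]<.478)&(abs(P[:,1]+.27)<.02)&(P[:,2]>.095)&(P[:,2]<.108)]
    print(c,"hub",len(H),H.mean(0).round(4),cv2.minAreaRect(H[:,:2].astype(np.float32)),"knob",Kn.mean(0).round(4),"arm",arm.mean(0).round(4),arm[:,1].min(),arm[:,1].max())
    K=Kn.mean(0)-H.mean(0);print(" yaw knob",np.degrees(np.arctan2(K[1],K[0])),np.hypot(*K[:2]))
    if c=="top":
        g=cv2.cvtColor(s["frame"],cv2.COLOR_RGB2GRAY)
        G=cv2.resize(g[260:330,280:360].astype(np.float32),None,fx=4,fy=4,interpolation=cv2.INTER_CUBIC)
        print("well C",onplane(s,[317.0,291.3],.07).round(4))
        W=P[(np.hypot(P[:,0]-.484,P[:,1]-.006)<.03)&(P[:,2]<.05)];print("in-well pts",len(W),W.mean(0).round(4) if len(W) else '')
    else: print("scene LR",onplane(s,[[274.2,264],[290.3,264]],.07).round(4))
E
```

```text
t 0.9 tcp [0.2524 0.5718 0.3028] yaw 156.2 tilt [0.0001 0.0001] q [-1.12  0.69 -0.19  1.57  0.16  0.9  -0.22] F [-0.3  0.6  0.4] M [-0.    0.02 -0.02] open 88.0
 shift cm (tool) [-50.73 -68.97   5.27] rotvec [ 0.    -0.     2.935]
scene hub 127 [ 0.4376 -0.2643  0.1253] ((0.43801626563072205, -0.26418858766555786), (0.02341960184276104, 0.0264271330088377), 74.73543548583984) knob [ 0.4908 -0.2762  0.126 ] arm [ 0.4666 -0.2712  0.1012] -0.27734892653692594 -0.2634514689934908
 yaw knob -12.666690591620107 0.05446789913004787
scene LR [[ 0.4724  0.0163  0.07  ]
 [ 0.5045 -0.0049  0.07  ]]
top hub 110 [ 0.4362 -0.2623  0.1262] ((0.4363689422607422, -0.262678861618042), (0.02281501144170761, 0.02610219269990921), 80.63160705566406) knob [ 0.4895 -0.2746  0.1271] arm [ 0.4657 -0.2686  0.1019] -0.27585963622265236 -0.26082283282655455
 yaw knob -13.045168626691359 0.05476226103781481
well C [[0.485  0.0053 0.07  ]]
in-well pts 114 [0.4868 0.0058 0.0256]
```

carry_out --motion '[0,-5,0,0,0,0,0,-5,0,0,0,0,0,-5,0,0,0,0,-2,-5,0,0,0,0,-4,-4,0,0,0,0,-4,-4,0,0,0,0]' --hand 6

```text
clock: 1.75
tool_pos: [0.2311, 0.274, 0.3031]
eef_rot: [0.206, 0.979, 0.001, 0.0]
contact_force: [0.4, 0.2, -0.3]
opening: 0.682
```

carry_out --motion '[-4.6,2,0,0,0,0,-4.6,2,0,0,0,0,-4.6,2,0,0,0,0,-2.7,-4.7,0,0,0,0.17,-2.3,-4.9,0,0,0,0,-2.7,-4.7,0,0,0,0,-2.7,-4.7,0,0,0,0,0,0,0,0,0,0]'

```text
clock: 2.75
tool_pos: [0.3714, 0.0546, 0.3028]
eef_rot: [0.293, 0.956, -0.001, -0.0]
contact_force: [0.7, 0.3, 1.2]
opening: 0.682
```

```bash
python3 -c "
from h import *
need(.437,-.263,.25,-12.8)"
```

```text
t 2.75 tcp [0.3714 0.0546 0.3028] yaw 145.9 tilt [-0.0012 -0.0021] q [-0.12  0.39 -0.21  2.26  0.17  0.51  0.51] F [0.7 0.3 1.2] M [-0.01  0.01  0.02] open 60.1
 shift cm (tool) [-23.23 -22.62   5.34] rotvec [-0.     0.003  2.77 ]
```

carry_out --motion '[-3.9,-3.8,0,0,0,0,-3.9,-3.8,0,0,0,0,-3.9,-3.8,0,0,0,0,-3.9,-3.8,0,0,0,0,-3.9,-3.8,0,0,0,0,-3.8,-3.6,0,0,0,0,0,0,0,0,0,0.17,0,0,0,0,0,0.17]'

```text
clock: 3.75
tool_pos: [0.4426, -0.2581, 0.3026]
eef_rot: [0.449, 0.894, 0.001, 0.0]
contact_force: [0.6, 1.0, -0.2]
opening: 0.682
```

carry_out --motion '[0,0,0.6,0,0,0.17,0,0,0.6,0,0,0.17,0,0,0.6,0,0,0.17,0,0,0.6,0,0,0.17,0,0,0.6,0,0,0.17,0,0,0.6,0,0,0.17,0,0,0.6,0,0,0.17,0,0,0.6,0,0,0.17]'

```text
clock: 4.75
tool_pos: [0.4429, -0.257, 0.2545]
eef_rot: [0.91, 0.414, 0.001, 0.0]
contact_force: [-0.3, 0.7, 0.2]
opening: 0.68
```

carry_out --motion '[0,0,0,0,0,0.17,0,0,0,0,0,0.17,0,0,0,0,0,0.17,0,0,0,0,0,0.17,0,0,0,0,0,0.17,0,0,0,0,0,0.17,0,0,0,0,0,0,0,0,0,0,0,0]'

```text
clock: 5.75
tool_pos: [0.4421, -0.2577, 0.2546]
eef_rot: [0.997, -0.08, 0.0, -0.0]
contact_force: [0.0, -0.4, 0.7]
opening: 0.683
```

```bash
python3 -c "
from h import *
need(.437,-.263,.153,-12.8)"
```

```text
t 5.75 tcp [ 0.4421 -0.2577  0.2546] yaw -9.2 tilt [0.0004 0.0003] q [ 0.11  0.68  0.54  1.98 -0.58  0.64 -0.7 ] F [ 0.  -0.4  0.7] M [0.03 0.19 0.02] open 60.2
 shift cm (tool) [-0.42  0.61 10.16] rotvec [-0.    -0.     0.064]
```

carry_out --motion '[-0.4,0.6,0.2,0,0,0.064,0,0,3,0,0,0,0,0,3,0,0,0,0,0,0,0,0,0,0,0,0,0,0,0]'

```text
clock: 6.38
tool_pos: [0.4364, -0.2643, 0.1934]
eef_rot: [0.993, -0.114, 0.0, 0.0]
contact_force: [1.0, -0.8, 1.2]
opening: 0.683
```

```bash
python3 -c "
from h import *
need(.437,-.263,.153,-12.8)
s=snapshot('scene');x=cv2.resize(s['frame'][270:410,240:420],None,fx=4,fy=4);cv2.imwrite('pics/ap.png',x[:,:,::-1])"
```

```text
t 6.38 tcp [ 0.4364 -0.2643  0.1934] yaw -13.1 tilt [ 0.0007 -0.0007] q [ 0.19  0.77  0.45  2.03 -0.69  0.49 -0.65] F [ 1.  -0.8  1.2] M [-0.03  0.16  0.01] open 60.2
 shift cm (tool) [ 0.02 -0.14  4.04] rotvec [ 0.001 -0.001 -0.006]
```

View pics/ap.png

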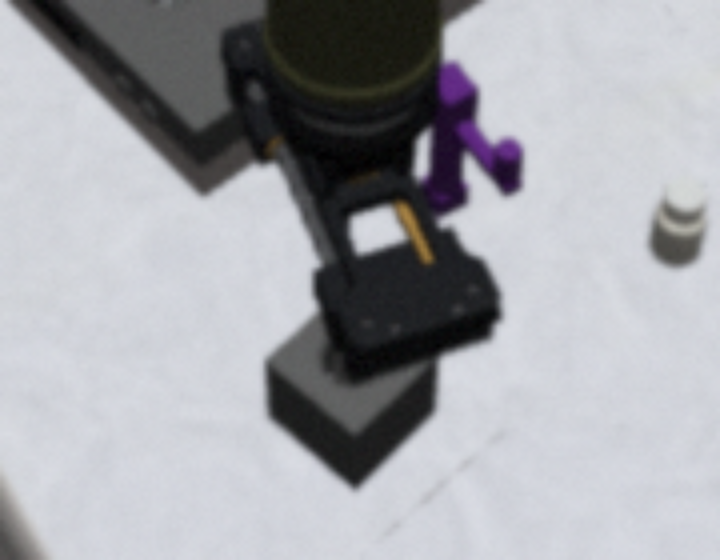

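Picture: the gripper straddles the hub above the holder, and the purple crank is well clear. I'll descend and grip.

carry_out --motion '[0,-0.1,1,0,0,0,0,0,1,0,0,0,0,0,1,0,0,0,0,0,1,0,0,0,0,0,0,0,0,0,0,0,0,0,0,0]'

```text
clock: 7.18
tool_pos: [0.4366, -0.2628, 0.1527]
eef_rot: [0.993, -0.114, -0.0, -0.0]
contact_force: [-0.4, -0.1, -0.1]
opening: 0.685
```

carry_out --motion '[0,0,0,0,0,0,0,0,0,0,0,0,0,0,0,0,0,0,0,0,0,0,0,0,0,0,0,0,0,0,0,0,0,0,0,0,0,0,0,0,0,0,0,0,0,0,0,0]' --hand 1.5 --grip_force 25

```text
clock: 8.18
tool_pos: [0.4367, -0.2627, 0.1527]
eef_rot: [0.993, -0.114, 0.0, -0.0]
contact_force: [-0.6, 0.2, 2.4]
opening: 0.246
```

```bash
python3 -c "
from h import *
need(.437,-.263,.153,-12.8)"
```

```text
t 8.18 tcp [ 0.4367 -0.2627  0.1527] yaw -13.1 tilt [0.0001 0.    ] q [ 0.24  0.83  0.36  2.05 -0.75  0.39 -0.6 ] F [-0.6  0.2  2.4] M [0.06 0.14 0.  ] open 21.7
 shift cm (tool) [ 0.04  0.02 -0.03] rotvec [-0.    -0.    -0.005]
```

carry_out --motion '[0,0,-0.6,0,0,0,0,0,-1.6,0,0,0,0,0,-1.6,0,0,0,0,0,-1.6,0,0,0,0,0,-1.6,0,0,0,0,0,-1.6,0,0,0,0,0,-1.6,0,0,0,0,0,-1.6,0,0,0]'

```text
clock: 9.18
tool_pos: [0.4364, -0.2624, 0.2713]
eef_rot: [0.993, -0.114, -0.0, -0.0]
contact_force: [-0.7, -0.6, -2.3]
opening: 0.251
```

carry_out --motion '[0,0,0,0,0,-0.16,0,0,0,0,0,-0.16,0,0,0,0,0,-0.16,0,0,0,0,0,-0.16,0,0,0,0,0,-0.16,0,0,0,0,0,-0.16,0,0,0,0,0,-0.16,0,0,0,0,0,-0.16]'

```text
clock: 10.18
tool_pos: [0.4362, -0.2626, 0.2708]
eef_rot: [0.864, 0.504, -0.0, -0.0]
contact_force: [0.4, -0.9, -1.3]
opening: 0.251
```

carry_out --motion '[0,0,0,0,0,-0.16,0,0,0,0,0,-0.16,0,0,0,0,0,-0.16,0,0,0,0,0,-0.16,0,0,0,0,0,-0.16,0,0,0,0,0,-0.16,0,0,0,0,0,-0.16,0,0,0,0,0,0]'

```text
clock: 11.18
tool_pos: [0.4361, -0.2629, 0.2707]
eef_rot: [0.467, 0.884, -0.0, -0.0]
contact_force: [-0.3, -0.2, -1.1]
opening: 0.244
```

```bash
python3 -c "
from h import *
need(.4855,.0055,.268,134)
s=snapshot('scene');save(s,'lift.png')
"
```

```text
t 11.18 tcp [ 0.4361 -0.2629  0.2707] yaw 124.3 tilt [-0.0006  0.0002] q [ 0.53  0.59 -0.13  1.95  0.12  0.62  0.93] F [-0.3 -0.2 -1.1] M [-0.01 -0.02 -0.  ] open 21.5
 shift cm (tool) [19.39 19.21  0.27] rotvec [-0.    -0.001 -0.169]
```

View pics/lift.png

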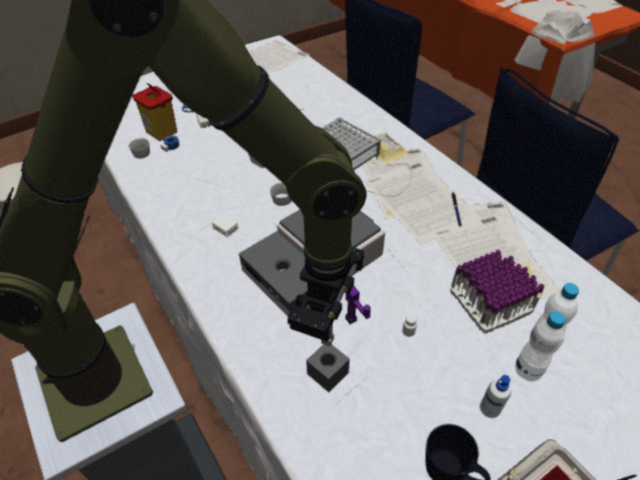

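The holder at (328,366) is empty, so the crank is held. Next I'll move over the well.

carry_out --motion '[3.2,3.2,0,0,0,0,3.2,3.2,0,0,0,0,3.2,3.2,0,0,0,0,3.3,3.2,0,0,0,0,3.3,3.2,0,0,0,0,3.2,3.2,0,0,0,0,0,0,0,0,0,-0.169,0,0,0,0,0,0]'

```text
clock: 12.22
tool_pos: [0.4851, 0.0063, 0.2707]
eef_rot: [0.391, 0.92, -0.0, -0.0]
contact_force: [-0.2, -0.4, -1.7]
opening: 0.247
```

```bash
python3 -c "
from h import *
need(.4855,.0055,.219,134)
for c in('scene','top'):
  s=snapshot(c);P,u,v=cloud(s)
  k=(np.hypot(P[:,0]-.4855,P[:,1]-.0055)<.02)&(P[:,2]>.085)&(P[:,2]<.19);Q=P[k];print(c,len(Q),Q.min(0).round(3) if len(Q) else '',Q.mean(0).round(4) if len(Q) else '')
  x,y=proj(s,[.4855,.0055,.12])[0].astype(int);a=cv2.resize(s['frame'][y-35:y+35,x-45:x+45],(540,420),interpolation=cv2.INTER_CUBIC);cv2.imwrite('pics/well_%s.png'%c,a[:,:,::-1])
  print(proj(s,[[.4855,.0055,.07],[.4855,.0055,.126]])-[x-45,y-35])
"
```

```text
t 12.22 tcp [0.4851 0.0063 0.2707] yaw 134.0 tilt [-0.0004 -0.0001] q [-0.03  0.56 -0.12  2.02  0.11  0.57  0.54] F [-0.2 -0.4 -1.7] M [-0.06 -0.02 -0.03] open 21.8
 shift cm (tool) [-0.08 -0.02  5.17] rotvec [-0.    -0.    -0.001]
scene 181 [ 0.472 -0.01   0.129] [ 0.4834 -0.0013  0.1589]
[[47.22256287 49.57299034]
 [45.66850384 33.58526285]]
top 0  
[[44.93216736 38.07570103]
 [45.29253397 35.65660261]]
```

View pics/well_scene.png

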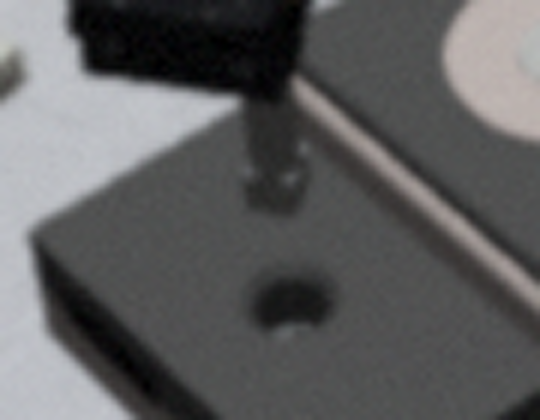

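The foot in the crop, at (275,205), matches the prediction. The well looks about 1 to 2 mm to the right of my estimate, so I'll nudge the target and descend.

carry_out --motion '[-0.15,0,1.2,0,0,0,0,0,1.2,0,0,0,0,0,1.2,0,0,0,0,0,1.2,0,0,0,0,0,0.8,0,0,0,0,0,0.2,0,0,0,0,0,0.1,0,0,0]'

```text
clock: 13.2
tool_pos: [0.4865, 0.0049, 0.2117]
eef_rot: [0.39, 0.921, 0.0, 0.0]
contact_force: [0.0, -0.3, -1.0]
opening: 0.246
```

carry_out --motion '[0,0,0.1,0,0,0,0,0,0.1,0,0,0,0,0,0.1,0,0,0,0,0,0,0,0,0]'

```text
clock: 13.7
tool_pos: [0.4863, 0.0049, 0.2087]
eef_rot: [0.39, 0.921, 0.0, 0.0]
contact_force: [0.3, 0.0, -1.0]
opening: 0.247
```

carry_out --motion '[0,0,0.1,0,0,0,0,0,0.1,0,0,0,0,0,0.1,0,0,0]'

```text
clock: 14.08
tool_pos: [0.4863, 0.0049, 0.2056]
eef_rot: [0.39, 0.921, 0.0, -0.0]
contact_force: [0.1, -0.2, -1.1]
opening: 0.242
```

```bash
python3 -c "
from h import *
need(.486,.005,.18,134)"
```

```text
t 14.08 tcp [0.4863 0.0049 0.2056] yaw 134.1 tilt [-0.      0.0002] q [-0.05  0.68 -0.09  2.07  0.14  0.4   0.52] F [ 0.1 -0.2 -1.1] M [ 0.09  0.02 -0.01] open 21.4
 shift cm (tool) [ 0.03 -0.02  2.56] rotvec [ 0.    -0.     0.002]
```

carry_out --motion '[0,0,0.15,0,0,0,0,0,0.15,0,0,0,0,0,0.15,0,0,0]'

```text
clock: 14.45
tool_pos: [0.4863, 0.0049, 0.2011]
eef_rot: [0.39, 0.921, 0.0, -0.0]
contact_force: [-0.2, 0.7, -0.9]
opening: 0.248
```

carry_out --motion '[0,0,0.2,0,0,0,0,0,0.2,0,0,0,0,0,0.2,0,0,0,0,0,0.2,0,0,0]'

```text
clock: 14.95
tool_pos: [0.4863, 0.0049, 0.1931]
eef_rot: [0.39, 0.921, 0.0, -0.0]
contact_force: [0.0, 1.0, -1.2]
opening: 0.25
```

carry_out --motion '[0,0,0.2,0,0,0,0,0,0.2,0,0,0,0,0,0.2,0,0,0,0,0,0.2,0,0,0]'

```text
clock: 15.45
tool_pos: [0.4864, 0.0049, 0.1851]
eef_rot: [0.39, 0.921, 0.0, 0.0]
contact_force: [-0.7, 2.1, -0.3]
opening: 0.248
```

```bash
python3 -c "
from h import *
need(.486,.005,.1777,134)"
```

```text
t 15.45 tcp [0.4864 0.0049 0.1851] yaw 134.1 tilt [0.0001 0.0002] q [-0.06  0.71 -0.08  2.08  0.15  0.35  0.51] F [-0.7  2.1 -0.3] M [ 0.29  0.04 -0.04] open 21.9
 shift cm (tool) [ 0.03 -0.02  0.74] rotvec [ 0.    -0.     0.002]
```

carry_out --motion '[0.06,0.04,0,0,0,0,0,0,0.15,0,0,0,0,0,0.15,0,0,0,0,0,0,0,0,0]'

```text
clock: 15.95
tool_pos: [0.4861, 0.0053, 0.1821]
eef_rot: [0.39, 0.921, -0.0, -0.0]
contact_force: [-0.1, -0.1, -0.9]
opening: 0.248
```

```bash
python3 -c "
from h import *
need(.486,.005,.1777,134)"
```

```text
t 15.95 tcp [0.4861 0.0053 0.1821] yaw 134.1 tilt [-0.0002 -0.0002] q [-0.06  0.72 -0.08  2.09  0.15  0.34  0.51] F [-0.1 -0.1 -0.9] M [-0.04  0.01 -0.02] open 21.9
 shift cm (tool) [-0.02 -0.03  0.44] rotvec [-0.    -0.     0.002]
```

Centred, with forces back to zero. I'll go down until it touches the drive.

carry_out --motion '[0,0,0.1,0,0,0,0,0,0.1,0,0,0,0,0,0.1,0,0,0]'

```text
clock: 16.32
tool_pos: [0.4862, 0.0055, 0.1791]
eef_rot: [0.39, 0.921, 0.0, 0.0]
contact_force: [1.4, -0.8, -1.4]
opening: 0.247
```

carry_out --motion '[0,0,0.05,0,0,0,0,0,0.05,0,0,0,0,0,0.05,0,0,0]'

```text
clock: 16.7
tool_pos: [0.4862, 0.0056, 0.1777]
eef_rot: [0.39, 0.921, 0.0, 0.0]
contact_force: [0.7, -0.4, -0.2]
opening: 0.248
```

carry_out --motion '[0,0,0.05,0,0,0,0,0,0.05,0,0,0]'

```text
clock: 16.95
tool_pos: [0.4863, 0.0055, 0.1768]
eef_rot: [0.39, 0.921, 0.0, 0.0]
contact_force: [-0.8, 0.0, 2.7]
opening: 0.245
```

carry_out --motion '[0,0,0.02,0,0,-0.06,0,0,0,0,0,-0.06,0,0,0,0,0,-0.06]'

```text
clock: 17.32
tool_pos: [0.486, 0.0056, 0.1766]
eef_rot: [0.303, 0.953, 0.0, -0.0]
contact_force: [-1.4, 0.1, 3.9]
opening: 0.25
```

carry_out --motion '[0,0,0.02,0,0,-0.06,0,0,0,0,0,-0.06,0,0,0,0,0,-0.06]'

```text
clock: 17.7
tool_pos: [0.486, 0.0055, 0.1764]
eef_rot: [0.217, 0.976, -0.0, -0.0]
contact_force: [-1.7, -0.2, 4.5]
opening: 0.249
```

```bash
python3 -c "
from h import *
need(.486,.005,.1737,134)"
```

```text
t 17.7 tcp [0.486  0.0055 0.1764] yaw 155.0 tilt [-0.0003  0.    ] q [-0.01  0.73 -0.15  2.09  0.31  0.34  0.72] F [-1.7 -0.2  4.5] M [ 0.05  0.51 -0.  ] open 21.9
 shift cm (tool) [-0.02 -0.05  0.27] rotvec [-0.    -0.     0.366]
```

carry_out --motion '[0.03,-0.01,0.01,0,0,-0.06,0,0,0,0,0,-0.06,0,0,0,0,0,-0.06]'

```text
clock: 18.08
tool_pos: [0.4858, 0.0054, 0.1762]
eef_rot: [0.128, 0.992, -0.0, -0.0]
contact_force: [-1.9, 0.2, 5.3]
opening: 0.243
```

carry_out --motion '[0,0,0.02,0,0,-0.06,0,0,0,0,0,-0.06,0,0,0,0,0,-0.06]'

```text
clock: 18.45
tool_pos: [0.4859, 0.0057, 0.1757]
eef_rot: [0.038, 0.999, 0.0, -0.0]
contact_force: [-1.1, 0.2, -0.2]
opening: 0.247
```

```bash
python3 -c "
from h import *
need(.486,.005,.1737,134)"
```

```text
t 18.45 tcp [0.4859 0.0057 0.1757] yaw 175.6 tilt [-0.0002  0.0004] q [ 0.04  0.74 -0.23  2.09  0.45  0.37  0.93] F [-1.1  0.2 -0.2] M [ 0.22  0.21 -0.02] open 21.8
 shift cm (tool) [-0.02 -0.07  0.2 ] rotvec [ 0.    -0.     0.726]
```

The press vanished, so the bevel is entering. I'll follow it down with small turns.

carry_out --motion '[0,0,0.06,0,0,0,0,0,0.05,0,0,0]'

```text
clock: 18.7
tool_pos: [0.4861, 0.0059, 0.175]
eef_rot: [0.04, 0.999, 0.0, 0.0]
contact_force: [-0.9, 0.8, 2.8]
opening: 0.249
```

carry_out --motion '[0,0,0.02,0,0,-0.05,0,0,0.02,0,0,-0.05]'

```text
clock: 18.95
tool_pos: [0.4858, 0.0057, 0.1745]
eef_rot: [-0.011, 1.0, 0.0, -0.0]
contact_force: [-1.3, 0.4, 1.1]
opening: 0.247
```

```bash
python3 -c "
from h import *
need(.486,.005,.1617,134)"
```

```text
t 18.95 tcp [0.4858 0.0057 0.1745] yaw -178.7 tilt [-0.0002  0.0001] q [ 0.05  0.74 -0.26  2.09  0.49  0.37  0.99] F [-1.3  0.4  1.1] M [ 0.43  0.31 -0.02] open 21.8
 shift cm (tool) [-0.02 -0.08  1.28] rotvec [ 0.    -0.     0.826]
```

carry_out --motion '[0.02,0.03,0.05,0,0,-0.04,0,0,0.05,0,0,-0.04]'

```text
clock: 19.2
tool_pos: [0.4857, 0.006, 0.1735]
eef_rot: [-0.051, 0.999, 0.0, 0.0]
contact_force: [-1.2, 1.9, 2.5]
opening: 0.248
```

carry_out --motion '[0,0,0.05,0,0,-0.04,0,0,0.05,0,0,-0.04]'

```text
clock: 19.45
tool_pos: [0.4859, 0.0062, 0.1724]
eef_rot: [-0.091, 0.996, 0.0, 0.0]
contact_force: [-0.4, 3.1, -0.5]
opening: 0.246
```

```bash
python3 -c "
from h import *
need(.486,.005,.1617,134)"
```

```text
t 19.45 tcp [0.4859 0.0062 0.1724] yaw -169.6 tilt [0.0004 0.0007] q [ 0.07  0.75 -0.29  2.09  0.55  0.38  1.09] F [-0.4  3.1 -0.5] M [ 0.79  0.18 -0.01] open 21.7
 shift cm (tool) [ 0.01 -0.12  1.07] rotvec [0.001 0.    0.985]
```

Depth is now 40 mm, past the out-of-step limit, so it is dropping in. I'll relieve the side load and go straight down.

carry_out --motion '[-0.01,0.06,0.05,0,0,0,0,0,0.1,0,0,0]'

```text
clock: 19.7
tool_pos: [0.4858, 0.0064, 0.1709]
eef_rot: [-0.089, 0.996, 0.0, 0.0]
contact_force: [-0.5, 1.7, -0.0]
opening: 0.244
```

carry_out --motion '[0,0,0.1,0,0,0,0,0,0.1,0,0,0]'

```text
clock: 19.95
tool_pos: [0.4857, 0.0065, 0.1689]
eef_rot: [-0.089, 0.996, 0.0, 0.0]
contact_force: [0.2, 1.0, -0.3]
opening: 0.246
```

```bash
python3 -c "
from h import *
need(.486,.005,.1617,134)"
```

```text
t 19.95 tcp [0.4857 0.0065 0.1689] yaw -169.7 tilt [0.0001 0.0001] q [ 0.07  0.75 -0.28  2.09  0.56  0.37  1.08] F [ 0.2  1.  -0.3] M [0.55 0.04 0.01] open 21.7
 shift cm (tool) [-0.   -0.15  0.72] rotvec [0.    0.    0.982]
```

carry_out --motion '[-0.01,0.04,0.1,0,0,0,0,0,0.15,0,0,0,0,0,0.15,0,0,0]'

```text
clock: 20.32
tool_pos: [0.4857, 0.0067, 0.1649]
eef_rot: [-0.089, 0.996, -0.0, -0.0]
contact_force: [-1.0, 1.7, -0.4]
opening: 0.251
```

carry_out --motion '[0,0,0.1,0,0,0,0,0,0.1,0,0,0]'

```text
clock: 20.58
tool_pos: [0.4857, 0.0067, 0.1629]
eef_rot: [-0.089, 0.996, -0.0, -0.0]
contact_force: [0.3, 0.7, -0.7]
opening: 0.25
```

carry_out --motion '[0,0,0.05,0,0,0,0,0,0.05,0,0,0]'

```text
clock: 20.82
tool_pos: [0.4857, 0.0068, 0.162]
eef_rot: [-0.089, 0.996, -0.0, -0.0]
contact_force: [-0.0, -0.5, -1.1]
opening: 0.248
```

```bash
python3 -c "
from h import *
need(.486,.005,.1617,134)"
```

```text
t 20.82 tcp [0.4857 0.0068 0.162 ] yaw -169.7 tilt [-0.0001 -0.0001] q [ 0.06  0.77 -0.27  2.09  0.57  0.35  1.07] F [-0.  -0.5 -1.1] M [0.1  0.04 0.02] open 21.9
 shift cm (tool) [ 0.   -0.18  0.03] rotvec [-0.    -0.     0.982]
```

carry_out --motion '[0,0,0.05,0,0,0,0,0,0.03,0,0,0]'

```text
clock: 21.08
tool_pos: [0.4858, 0.0068, 0.1616]
eef_rot: [-0.089, 0.996, -0.0, 0.0]
contact_force: [-0.4, 0.2, 6.9]
opening: 0.249
```

carry_out --motion '[0,0,0.03,0,0,0,0,0,0,0,0,0]'

```text
clock: 21.32
tool_pos: [0.4859, 0.0069, 0.1616]
eef_rot: [-0.089, 0.996, -0.0, 0.0]
contact_force: [-0.3, -0.6, 8.0]
opening: 0.249
```

Fully home: TCP at z 0.1616 against 0.1617 predicted, with a floor reaction. I'll ease the press and turn clockwise gently.

carry_out --motion '[0,0,-0.07,0,0,0.04,0,0,0,0,0,0.05,0,0,0,0,0,0.05]'

```text
clock: 21.7
tool_pos: [0.4857, 0.0069, 0.1616]
eef_rot: [-0.018, 1.0, -0.0, 0.0]
contact_force: [-1.1, -0.4, 1.9]
opening: 0.245
```

carry_out --motion '[0,0,0,0,0,0.05,0,0,0,0,0,0.05,0,0,0,0,0,0.05]'

```text
clock: 22.08
tool_pos: [0.4857, 0.0069, 0.1616]
eef_rot: [0.057, 0.998, -0.0, 0.0]
contact_force: [-0.2, 0.3, 1.6]
opening: 0.247
```

```bash
python3 -c "
from h import *
need(.486,.0069,.1617,113)"
```

```text
t 22.08 tcp [0.4857 0.0069 0.1616] yaw 173.5 tilt [ 0.0001 -0.    ] q [ 0.02  0.76 -0.2   2.09  0.45  0.32  0.9 ] F [-0.2  0.3  1.6] M [-0.07  0.14  0.07] open 21.7
 shift cm (tool) [-0.03  0.01 -0.01] rotvec [0.    0.    1.055]
```

carry_out --motion '[0,0,0,0,0,0.06,0,0,0,0,0,0.06,0,0,0,0,0,0.06,0,0,0,0,0,0.06,0,0,0,0,0,0.06]'

```text
clock: 22.7
tool_pos: [0.4858, 0.0068, 0.1616]
eef_rot: [0.206, 0.979, 0.0, 0.0]
contact_force: [-0.7, -0.8, 3.2]
opening: 0.244
```

carry_out --motion '[0,0,0,0,0,0.06,0,0,0,0,0,0.06,0,0,0,0,0,0.06,0,0,0,0,0,0.06,0,0,0,0,0,0.06]'

```text
clock: 23.32
tool_pos: [0.4858, 0.0068, 0.1616]
eef_rot: [0.35, 0.937, 0.0, 0.0]
contact_force: [-0.1, -1.2, 3.2]
opening: 0.25
```

```bash
python3 -c "
from h import *
need(.486,.0069,.1617,113)
s=snapshot('scene');P,u,v=cloud(s)
L=P[(P[:,0]>.53)&(P[:,0]<.75)&(P[:,1]>-.1)&(P[:,1]<.13)&(P[:,2]>.1)&(P[:,2]<.15)]
a=np.radians(7.2);x=L[:,0]*np.cos(a)+L[:,1]*np.sin(a)
m=np.ones(len(x),bool)
for _ in range(4):
  p=np.polyfit(x[m],L[m,2],1);m=abs(L[:,2]-np.polyval(p,x))<.004
print('lid slope rad',p[0],m.sum())"
```

```text
t 23.32 tcp [0.4858 0.0068 0.1616] yaw 139.0 tilt [ 0.0002 -0.    ] q [-0.06  0.76 -0.08  2.1   0.19  0.29  0.55] F [-0.1 -1.2  3.2] M [-0.36 -0.06  0.03] open 22.0
 shift cm (tool) [-0.01  0.02 -0.01] rotvec [0.    0.    0.454]
lid slope rad -0.09363031160098985 3102
```

carry_out --motion '[-0.02,-0.02,0,0,0,0.05,0,0,0,0,0,0.05,0,0,0,0,0,0.05,0,0,0,0,0,0.05,0,0,0,0,0,0.05]'

```text
clock: 24.0
tool_pos: [0.4858, 0.0066, 0.1616]
eef_rot: [0.464, 0.886, 0.0, 0.0]
contact_force: [0.6, -0.8, 4.5]
opening: 0.248
```

carry_out --motion '[0,0,0,0,0,0.05,0,0,0,0,0,0.05,0,0,0,0,0,0.05,0,0,0,0,0,0.05,0,0,0,0,0,0.05,0,0,0,0,0,0]'

```text
clock: 24.75
tool_pos: [0.4858, 0.0066, 0.1616]
eef_rot: [0.569, 0.822, 0.0, 0.0]
contact_force: [1.1, -0.6, 4.2]
opening: 0.248
```

```bash
cat > lid.py <<'E'
from h import *
need(.486,.0069,.1617,113)
s0=None
for c in('scene','top'):
  s=snapshot(c);P,u,v=cloud(s)
  L=P[(P[:,0]>.53)&(P[:,0]<.75)&(P[:,1]>-.1)&(P[:,1]<.13)&(P[:,2]>.1)&(P[:,2]<.16)]
  a=np.radians(7.2);x=L[:,0]*np.cos(a)+L[:,1]*np.sin(a)
  m=np.ones(len(x),bool)
  for _ in range(4):
    p=np.polyfit(x[m],L[m,2],1);m=abs(L[:,2]-np.polyval(p,x))<.004
  print(c,'lid rad',round(np.arctan(-p[0]),4),m.sum())
E
python3 lid.py
```

```text
t 24.75 tcp [0.4858 0.0066 0.1616] yaw 110.6 tilt [ 0.0003 -0.0001] q [-0.12  0.76  0.01  2.1  -0.03  0.28  0.28] F [ 1.1 -0.6  4.2] M [-0.32 -0.21  0.02] open 21.9
 shift cm (tool) [ 0.02  0.03 -0.01] rotvec [ 0.     0.    -0.042]
scene lid rad 0.1544 2648
top lid rad 0.1603 3979
```

Lid is at about 0.155 to 0.16 rad (8.9 to 9.2°), over the 0.14 target and short of the front stop. I'll release and retreat upwards.

carry_out --motion '[0,0,-0.03,0,0,-0.02,0,0,0,0,0,0]'

```text
clock: 25.1
tool_pos: [0.4856, 0.0067, 0.1617]
eef_rot: [0.561, 0.828, 0.0, -0.0]
contact_force: [1.3, -0.3, 0.8]
opening: 0.246
```

carry_out --motion '[0,0,0,0,0,0,0,0,0,0,0,0,0,0,0,0,0,0,0,0,0,0,0,0,0,0,0,0,0,0]' --hand 4.2

```text
clock: 25.72
tool_pos: [0.4857, 0.0067, 0.1619]
eef_rot: [0.561, 0.828, 0.0, -0.0]
contact_force: [0.3, -0.6, 0.4]
opening: 0.477
```

carry_out --motion '[0,0,-0.3,0,0,0,0,0,-0.8,0,0,0,0,0,-1.5,0,0,0,0,0,-2,0,0,0,0,0,-2.5,0,0,0,0,0,-2.5,0,0,0,0,0,-2.5,0,0,0,0,0,0,0,0,0]'

```text
clock: 26.72
tool_pos: [0.4866, 0.0066, 0.2848]
eef_rot: [0.561, 0.828, 0.001, 0.002]
contact_force: [0.0, 0.6, 0.0]
opening: 0.473
```

```bash
python3 lid.py; python3 -c "
from h import *
s=snapshot('scene');P,u,v=cloud(s)
H=P[(np.hypot(P[:,0]-.486,P[:,1]-.0065)<.022)&(P[:,2]>.12)&(P[:,2]<.16)]
print('hub top z',np.percentile(H[:,2],[50,90]),H[:,:2].mean(0))
a=cv2.resize(s['frame'][140:400,190:440],(600,600));cv2.imwrite('pics/end.png',a[:,:,::-1])"
```

```text
t 26.72 tcp [0.4866 0.0066 0.2848] yaw 111.8 tilt [0.0044 0.0004] q [-0.12  0.54  0.02  2.   -0.02  0.6   0.29] F [0.  0.6 0. ] M [-0.04  0.01 -0.01] open 41.7
 shift cm (tool) [ 0.07 -0.09 12.31] rotvec [ 0.004  0.001 -0.022]
scene lid rad 0.152 3158
top lid rad 0.1623 3016
hub top z [0.1334507  0.13646612] [0.48500488 0.00144107]
```

View pics/end.png

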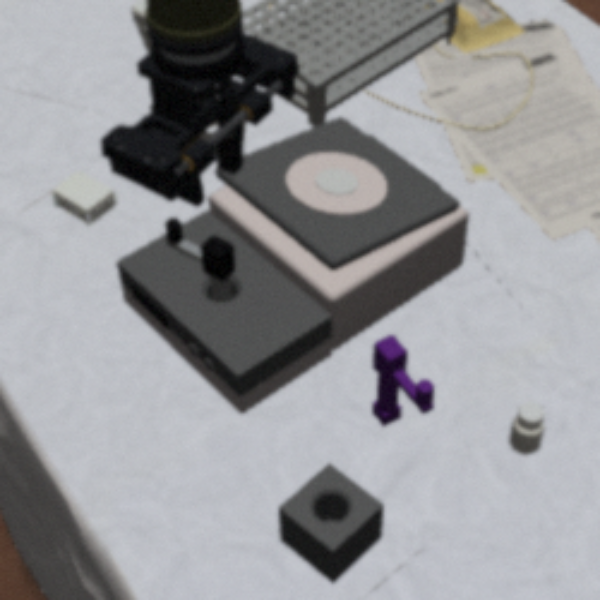

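Crank standing in the well (hub at (218,258) in the crop), hub top at z about 0.134 to 0.136 against 0.135 expected. Lid open, gripper clear, bystanders undisturbed. I'll hand it in.

```bash
python3 -c "
from h import *
print(workorder.finish_job())"
```

```text
the job is handed in; nothing more can be done
None
```

I took the bare steel crank from its holder and lowered it into the well. I then felt counter-clockwise under a press of about 4–6 N until it dropped fully home. From there I turned it about 1.39 rad clockwise, let go and raised the gripper clear. The job was handed in at about 27 s on the robot's clock, under the 64 s limit.

**Last checks after release:**
- **Lid:** the scene camera gave 0.152 rad and the top camera 0.162 rad, so 8.7–9.3°. They differ by 0.01 rad, but both are over 8° and short of the 0.18 rad front stop.
- **Crank:** the top of its hub stands about 134–136 mm above the table, against 135 mm when fully home.
- **Forces:** the highest I read on the tool was about 8 N, but readings come only at the end of each move call, so short peaks between them would not show.
- **Surroundings:** the purple look-alike, swabs and bottle looked undisturbed in the last picture; the cup was not in clear view there, but the arm never went near it.

No check failed.

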